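Click the praline box lid shut

TASK

The lid lies on the praline box with the pink rim, but its rim is not closed: with the fingertips, press down the four pink rim sections one at a time, going round in any order, until every section has clicked shut and lies level. Leave the box standing where it is: do not grip, lift or shove it, do not crush it, and do not disturb the other things on the table. Finish clear of everything.

Things in the scene. Friction and masses are not known exactly. Their poses are not given: they have to be found in the camera images.
- praline_box: The box to close: clear, loose, 0.75 kg, 200 (x) x 150 (y) mm over the lid, 76 mm high shut; the lid lies on it. Origin: centre of its underside; z up. Clear middle panel 136 x 86 mm, top at 73 mm; four fixed cream 30 mm corner squares, top at 76 mm; between them four rose-pink rim sections, hinged along their inner edges: unshut they slope up, outer edge 8 mm proud; shut they are flush with the corners.
- shut_box: A second praline box of the same size and shape, whose rim is cream-coloured and wholly shut. Not part of the work; origin at the centre of its underside, x along its length.
- rim_front (a joint): Angle of the rose-pink rim section on the short side on the box's -x side (82 mm long, 32 mm wide): 0 = raised, 0.26 rad = clicked shut. A snap spring pushes it back up until about half way (0.13 rad), then pulls it shut and keeps it there; 6 to 8 N straight down at its press point does it, then it sits on a hard stop.
- press_front (a point): Press point of that front section: on its upper face, middle of its length, 22 mm out from its hinge line and 10 mm in from its outer edge; it moves with the section. About 81 mm above the table when raised, 76 mm when shut.
- rim_back (a joint): Angle of the rose-pink rim section on the short side on the box's +x side (82 mm long, 32 mm wide): 0 = raised, 0.26 rad = clicked shut. A snap spring pushes it back up until about half way (0.13 rad), then pulls it shut and keeps it there; 6 to 8 N straight down at its press point does it, then it sits on a hard stop.
- press_back (a point): Press point of that back section: on its upper face, middle of its length, 22 mm out from its hinge line and 10 mm in from its outer edge; it moves with the section. About 81 mm above the table when raised, 76 mm when shut.
- rim_left (a joint): Angle of the rose-pink rim section on the long side on the box's +y side (132 mm long, 32 mm wide): 0 = raised, 0.26 rad = clicked shut. A snap spring pushes it back up until about half way (0.13 rad), then pulls it shut and keeps it there; 6 to 8 N straight down at its press point does it, then it sits on a hard stop.
- press_left (a point): Press point of that left section: on its upper face, middle of its length, 22 mm out from its hinge line and 10 mm in from its outer edge; it moves with the section. About 81 mm above the table when raised, 76 mm when shut.
- rim_right (a joint): Angle of the rose-pink rim section on the long side on the box's -y side (132 mm long, 32 mm wide): 0 = raised, 0.26 rad = clicked shut. A snap spring pushes it back up until about half way (0.13 rad), then pulls it shut and keeps it there; 6 to 8 N straight down at its press point does it, then it sits on a hard stop.
- press_right (a point): Press point of that right section: on its upper face, middle of its length, 22 mm out from its hinge line and 10 mm in from its outer edge; it moves with the section. About 81 mm above the table when raised, 76 mm when shut.
- petal_jar: Clear glass jar with a brass lid, 64 mm wide, 95 mm high. Bystander; origin under its centre.
- sugar_jar: Amber jar with a white lid, 60 mm wide, 85 mm high. Bystander; origin under its centre.
- spatula: Spatula lying flat on the table. Bystander.
- brush: Brush lying flat on the table. Bystander.

How it is judged:
By the outcome, as a careful person would: the job done as asked, in the order asked, and still so for the second after the job is handed in, with the robot touching nothing.
It also fails if it takes over 58 s, if anything falls off the work surface, if the arm or the gripper's body presses on something with over 40 N, if the wrist force passes 120 N, or if a joint passes its speed limit or range.

ROBOT

A 6-joint arm with a two-finger parallel gripper is mounted at the origin on the work surface. World frame = base frame: x ahead of the robot, y to its left, z up, the work surface at z = 0. Lengths are in m, angles in rad, forces in N, time in s.
With the tool pointing down it reaches from about 0.4 to 0.825 m from the base axis. Payload 7 kg.
Tool frame: the origin (TCP) lies at the very end of the fingers, on their centre line; the grasp point (between the pads) lies 19 mm behind it; z points along the fingers, y is the direction in which the jaws open and shut (so a half turn about z gives the same grasp; the last joint's range is limited). The gripper opens to 88 mm and grips with 3 to 60 N. Pads are 19 mm wide; open, the fingers measure 130 mm over their backs; the gripper's body (78 mm by 193 mm) begins 47 mm behind the grasp point.
Start: joints at [1.493, 0.359, 0.012, 0, -1.224, -0.288], TCP at [0.241, 0.63, 0.227] pointing down, gripper open.
Joint ranges: [-3.07, 3.07], [-1.43, 2.12], [-1.02, 1.25], [-3.03, 1.67], [-3.05, -0], [-3.03, 3.03]. Speed limits (rad/s): [2.39, 2.39, 3.01, 3.14, 3.14, 3.14].

INTERFACE

Orientations are given as [roll, pitch, yaw] about the fixed x, y, z axes, in that order (R = Rz(yaw) Ry(pitch) Rx(roll)).
In Python, from station import arm, eyes, job, outline_of gives the robot as it stands.
- The arm moves only by the tool apply_moves, never from a script. Its argument "moves" is a list of rows, each a list of 5 numbers: the opening, from -1 (shut) to 1 (fully open), then the shift along the tool's x, y, z in m, then the turn about the tool's z in rad. A call has 1 to 12 rows; each row shifts and turns the commanded pose from where the row before left it, along the tool's axes as they then stand; what a row does not reach is not made up. A row lasts 1/12 s, in which the tool goes at most 41.7 mm and 7.16 degrees, less where a joint would pass 70% of its speed; a pose out of reach is approached as far as the arm can. A call with a gripper value outside its range is refused whole. The fingers move at their own pace and stop on an object; "newtons" is the grip in N (left out, the last holds). Time passes only in rows, so rows that do not move let the fingers close. It gives the time, the measured TCP pose, the force and the opening at its end, in the units of the state.
- arm.get_state(): the state, without advancing time (a new reading comes with each control period).
- eyes.grab_frame(name): name is "scene" or "top"; returns a dict with "color" (420x560x3 uint8, red, green, blue), "z_map" (420x560 float32, m along the optical axis (not along the pixel's ray), 0 where there is no reading), "camera_matrix" (3x3 intrinsics, pixels), "extrinsics" (4x4, takes a point from camera to world coordinates). Camera axes: x right, y up, looking along -z (the intrinsics and any distortion apply to the point x, -y, -z); pixel columns grow to the right and rows downward; lengths in m; the calibration is good to about 2 mm. A picture is of the moment at which its call begins.
- job.job_done(): hands the job in, once; it reports no verdict.
Trained networks look in a picture, given as the dict that the camera call returned (one of the last four; its "shot" number tells which), for a name from the list of things; names that differ only in an ending like _2 or _b are one class to them, and where a whole thing is asked for, a point or a joint stands for the part that bears it (a point fixed in the world has none). Each returns a list of dicts, best first, with "score" (0 to 1); they miss things now and then, are a little off and sometimes report something else, mostly with a low value. They report only what shows in the picture. A call takes as long as a camera call.
- outline_of(label, picture): "region" (420x560 bool, what is visible of it) and "extent" ([left, top, right, bottom] in pixels, round what is visible of it).
The state is a dict: "t": time; "q": joint angles; "qd": joint speeds; "joint_efforts": joint torques, N m; "eef_pos": TCP position; "ee_rot": TCP orientation; "force": force on the tool from outside, world axes, zero at the start; "moment": the same for the moment, N m; "width": finger opening in m.
Only numpy, scipy, OpenCV 4.12 (cv2) and the standard library are available. Lean on these libraries where they do the work, as an engineer would, in place of code of your own. Each camera call takes 0.05 s, during which the arm holds its last target.

## Working session

There is one attempt and no reset: what is moved stays moved. The work goes in short steps, Python scripts to look and compute and a tool call to move; the robot and the scene stay as the last step left them, time stands still between calls to the robot, and variables do not carry over. Pictures are saved under pics/ and viewed, and the job is handed in when it is done.

Besides the shell and the picture viewer there is one more tool, called after "Emit:" by a JSON object that holds its "api" and its "payload", one argument or row to a line. apply_moves: Moves the arm, as the interface text tells. Its arguments: {"type":"object","properties":{"moves":{"type":"array","items":{"type":"array","items":{"type":"number"}}},"newtons":{"type":"number"}},"required":["moves"]}

```bash
mkdir -p pics
cat > h.py <<'E'
from station import arm, eyes, job, outline_of
import numpy as np, cv2
def world(f,mask=None):
    K=np.array(f["camera_matrix"]);E=np.array(f["extrinsics"]);z=f["z_map"]
    v,u=np.mgrid[0:z.shape[0],0:z.shape[1]]
    p=np.stack([(u-K[0,2])/K[0,0]*z,-(v-K[1,2])/K[1,1]*z,-z],-1)
    return p@E[:3,:3].T+E[:3,3]
def save(f,n): cv2.imwrite("pics/"+n,f["color"][:,:,::-1])
E
python3 - <<'E'
from h import *
print(arm.get_state())
for n in("top","scene"):
    f=eyes.grab_frame(n);save(f,n+"0.png");W=world(f)
    np.savez("pics/%s0.npz"%n,c=f["color"],W=W)
    for l in["praline_box","shut_box","rim_front","rim_back","rim_left","rim_right","petal_jar","sugar_jar"]:
        for r in outline_of(l,f)[:2]:
            P=W[r["region"]&(f["z_map"]>0)]
            print(n,l,round(r["score"],2),r["extent"],np.median(P,0).round(3) if len(P) else None)
E
```

```text
{'t': 0.0, 'q': array([ 1.49310012e+00,  3.59377656e-01,  1.10809776e-02, -3.24858252e-04,
       -1.22410898e+00, -2.88113137e-01]), 'qd': array([-6.72662501e-04, -7.32717789e-06, -3.96092603e-04,  1.24822084e-04,
       -2.78901647e-03, -1.17404540e-03]), 'joint_efforts': array([-2.44351533e-03, -5.82718885e+01,  2.93060392e+01,  6.99701026e+00,
        7.04320759e-03, -1.61723692e-04]), 'eef_pos': array([0.24130269, 0.62988221, 0.22564284]), 'ee_rot': array([ 3.13996287e+00, -1.64520373e-04, -3.65919841e-01]), 'force': array([-0.64876778,  0.05100262, -0.48397794]), 'moment': array([-0.01143197, -0.0010592 ,  0.02666724]), 'width': 0.08801124403896134}
top praline_box 0.81 [314.5, 166.5, 366.7, 232.2] [ 0.524 -0.149  0.075]
top shut_box 0.61 [220.6, 165.7, 278.6, 231.2] [0.532 0.136 0.074]
top shut_box 0.31 [141.5, 195.0, 168.1, 213.2] [0.507 0.423 0.092]
top rim_front 0.86 [327.9, 214.6, 355.0, 230.3] [ 0.439 -0.157  0.079]
top rim_back 0.62 [326.2, 163.0, 352.3, 176.1] [ 0.611 -0.143  0.079]
top rim_left 0.78 [313.5, 176.7, 329.0, 219.6] [ 0.522 -0.089  0.079]
top rim_right 0.84
[... 279 characters left out ...]
ox 0.91 [260.0, 214.8, 354.7, 306.9] [0.545 0.149 0.074]
scene shut_box 0.35 [262.2, 119.0, 296.9, 157.8] [ 0.293 -0.261  0.017]
scene rim_front 0.64 [251.8, 158.4, 277.6, 179.6] [ 0.445 -0.156  0.08 ]
scene rim_front 0.25 [261.4, 215.0, 355.1, 305.7] [0.546 0.148 0.074]
scene rim_back 0.73 [206.9, 190.8, 235.7, 211.0] [ 0.618 -0.141  0.08 ]
scene rim_back 0.42 [261.4, 216.7, 354.8, 304.9] [0.545 0.149 0.074]
scene rim_left 0.76 [238.1, 182.4, 276.2, 214.1] [ 0.524 -0.083  0.079]
scene rim_right 0.88 [208.3, 157.2, 248.8, 190.5] [ 0.534 -0.209  0.08 ]
scene petal_jar 0.95 [380.8, 313.6, 412.6, 355.4] [0.525 0.439 0.092]
scene sugar_jar 0.57 [164.7, 120.9, 188.4, 156.2] [ 0.57  -0.437  0.058]
```

Run:
```python
from h import *
for n in("top","scene"):
    d=np.load("pics/%s0.npz"%n);c=d["c"];W=d["W"]
    h=cv2.cvtColor(c,cv2.COLOR_RGB2HSV).astype(int)
    r=c.astype(int)
    m=(r[...,0]-r[...,1]>35)&(W[...,2]>.06)&(W[...,2]<.1)&(abs(W[...,0]-.53)<.15)&(abs(W[...,1]+.148)<.13)
    P=W[m];print(n,len(P))
    rect=cv2.minAreaRect(P[:,:2].astype(np.float32)*1000);print(rect, P[:,2].max())
    k,lab,st,ce=cv2.connectedComponentsWithStats(m.astype(np.uint8))
    for i in range(1,k):
        if st[i,4]>30: 
            Q=W[lab==i]; print(st[i],Q.mean(0).round(4),cv2.minAreaRect(Q[:,:2].astype(np.float32)*1000))
    x,y=(200,120) if n=="scene" else (200,130)
    o=c.copy()
    cv2.imwrite("pics/%s_crop.png"%n,cv2.resize(o[y:y+150,x:x+200,::-1],(800,600),interpolation=cv2.INTER_CUBIC))
```

```text
top 1706
((526.3150634765625, -149.3279266357422), (215.66073608398438, 166.1359405517578), 7.7433576583862305) 0.08864076705540436
[ 314  163   54   70 1706] [ 0.526  -0.1495  0.0789] ((526.3150634765625, -149.3279266357422), (215.66073608398438, 166.1359405517578), 7.7433576583862305)
scene 1791
((528.1414794921875, -149.52999877929688), (217.97410583496094, 166.64817810058594), 8.004315376281738) 0.0898900470196804
[206 156  43  58 886] [ 0.5688 -0.1805  0.0791] ((561.7052001953125, -185.4871826171875), (203.27537536621094, 91.81808471679688), 37.31019592285156)
[235 156  42  57 905] [ 0.4972 -0.1108  0.0788] ((494.7084045410156, -114.39153289794922), (198.12515258789062, 95.22250366210938), 36.29111099243164)
```

View pics/top0.png

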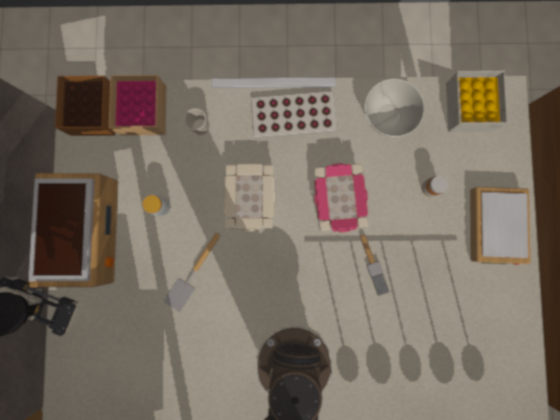

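View pics/scene0.png

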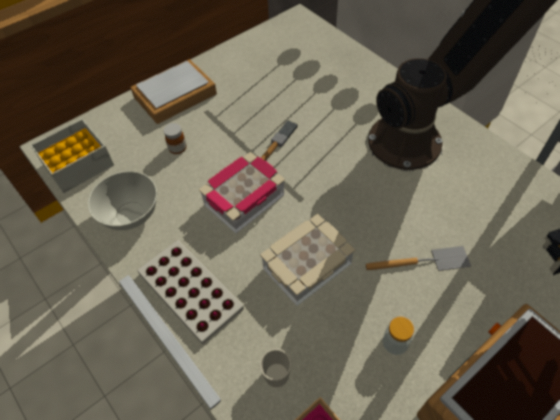

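```bash
ls -la pics
```

```text
total 13716
drwxr-xr-x 2 agent agent    4096 Dec  7 01:57 .
drwxr-xr-x 3 agent agent    4096 Dec  7 01:57 ..
-rw-r--r-- 1 agent agent 6350890 Dec  7 01:57 scene0.npz
-rw-r--r-- 1 agent agent  322955 Dec  7 01:57 scene0.png
-rw-r--r-- 1 agent agent  397827 Dec  7 01:57 scene_crop.png
-rw-r--r-- 1 agent agent 6350890 Dec  7 01:57 top0.npz
-rw-r--r-- 1 agent agent  283390 Dec  7 01:57 top0.png
-rw-r--r-- 1 agent agent  318628 Dec  7 01:57 top_crop.png
```

View pics/top_crop.png

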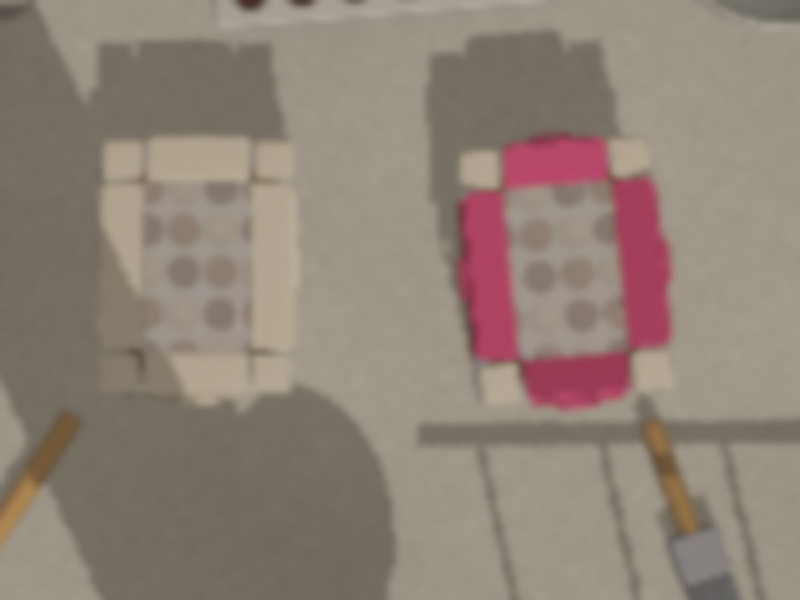

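```bash
cat > fit.py <<'E'
from h import *
from scipy.optimize import differential_evolution
def fit(c,W):
    r=c.astype(int);P=W.reshape(-1,3);pk=((r[...,0]-r[...,1])>40).ravel()
    s=(abs(P[:,0]-.527)<.16)&(abs(P[:,1]+.149)<.13)&(P[:,2]>.06)&(P[:,2]<.1)
    P,pk=P[s],pk[s]
    def tm(x):
        co,si=np.cos(x[2]),np.sin(x[2]);d=P[:,:2]-x[:2];u=abs(d@[co,si]);v=abs(d@[-si,co])
        sg=lambda a:1/(1+np.exp(-a/.0015))
        h=sg(u-.068)*sg(.102-u)*sg(.041-v); g=sg(v-.043)*sg(.077-v)*sg(.066-u)
        return np.maximum(h,g)
    f=lambda x:((tm(x)-pk)**2).mean()
    o=differential_evolution(f,[(.5,.555),(-.175,-.12),(-.25,.3)],seed=1);return o.x,o.fun
if __name__=="__main__":
    for n in("top","scene"):
        d=np.load("pics/%s0.npz"%n);x,e=fit(d["c"],d["W"]);print(n,x.round(4),e)
E
python3 fit.py
```

```text
top [ 0.5263 -0.1505  0.0824] 0.043466131165017685
scene [ 0.5285 -0.1496  0.0815] 0.06644990798030753
```

Emit:
{"api": "apply_moves", "payload": {
  "moves": [
    [-1, 0, 0, 0, 0.1123],
    [-1, 0, 0, 0, 0.1123],
    [-1, 0, 0, 0, 0.1123],
    [-1, 0, 0, 0, 0.1123],
    [-1, 0, 0, 0, 0.1123],
    [-1, 0, 0, 0, 0.1123],
    [-1, 0, 0, 0, 0.1123],
    [-1, 0, 0, 0, 0.1123],
    [-1, 0, 0, 0, 0.1123],
    [-1, 0, 0, 0, 0.1123]
  ],
  "newtons": 10
}}

```text
t: 1.73
eef_pos: [0.2415, 0.6303, 0.2266]
ee_rot: [3.142, 0.0, -1.494]
force: [-0.4, -0.5, 1.1]
width: 0.0267
```

Emit:
{"api": "apply_moves", "payload": {
  "moves": [
    [-1, 0.034, -0.0221, 0, 0],
    [-1, 0.034, -0.0221, 0, 0],
    [-1, 0.034, -0.0221, 0, 0],
    [-1, 0.034, -0.0221, 0, 0],
    [-1, 0.034, -0.0221, 0, 0],
    [-1, 0.034, -0.0221, 0, 0],
    [-1, 0.034, -0.0221, 0, 0],
    [-1, 0.034, -0.0221, 0, 0],
    [-1, 0.034, -0.0221, 0, 0],
    [-1, 0.034, -0.0221, 0, 0]
  ]
}}

```text
t: 2.57
eef_pos: [0.4904, 0.3079, 0.227]
ee_rot: [-3.141, 0.001, -1.488]
force: [0.8, 0.6, 0.2]
width: 0.0003
```

Emit:
{"api": "apply_moves", "payload": {
  "moves": [
    [-1, 0.033, 0, 0, 0],
    [-1, 0.033, 0, 0, 0],
    [-1, 0.033, 0, 0, 0],
    [-1, 0.033, 0, 0, 0],
    [-1, 0.033, 0, 0, 0],
    [-1, 0.033, 0, 0, 0],
    [-1, 0.033, 0, 0, 0],
    [-1, 0.033, 0, 0, 0],
    [-1, 0.033, 0, 0, 0],
    [-1, 0.033, 0, 0, 0],
    [-1, 0.033, 0, 0, 0],
    [-1, 0, 0, 0, 0]
  ]
}}

```text
t: 3.57
eef_pos: [0.5191, -0.0564, 0.2267]
ee_rot: [3.141, -0.001, -1.492]
force: [0.1, 0.3, 0.2]
width: 0.0005
```

Emit:
{"api": "apply_moves", "payload": {
  "moves": [
    [-1, 0.0289, 0, 0, 0],
    [-1, 0, -0.001, 0.03, 0],
    [-1, 0, 0, 0.03, 0],
    [-1, 0, 0, 0.03, 0],
    [-1, 0, 0, 0.03, 0],
    [-1, 0, 0, 0.01, 0],
    [-1, 0, 0, 0, 0],
    [-1, 0, 0, 0, 0]
  ]
}}

```text
t: 4.23
eef_pos: [0.5232, -0.0809, 0.0972]
ee_rot: [3.141, -0.001, -1.488]
force: [-0.7, -0.1, 0.7]
width: 0.0007
```

Emit:
{"api": "apply_moves", "payload": {
  "moves": [
    [-1, 0.004, 0, 0.005, 0],
    [-1, 0, 0, 0.003, 0],
    [-1, 0, 0, 0.002, 0],
    [-1, 0, 0, 0.002, 0],
    [-1, 0, 0, 0.002, 0],
    [-1, 0, 0, 0, 0],
    [-1, 0, 0, 0, 0]
  ]
}}

```text
t: 4.82
eef_pos: [0.5234, -0.0847, 0.0831]
ee_rot: [-3.141, 0.0, -1.488]
force: [-0.9, 2.8, 5.4]
width: 0.0004
```

Emit:
{"api": "apply_moves", "payload": {
  "moves": [
    [-1, 0, 0, 0.001, 0],
    [-1, 0, 0, 0.001, 0],
    [-1, 0, 0, 0.001, 0],
    [-1, 0, 0, 0, 0]
  ]
}}

```text
t: 5.15
eef_pos: [0.5226, -0.0851, 0.0792]
ee_rot: [3.141, -0.0, -1.489]
force: [-1.0, 0.6, -0.2]
width: 0.0004
```

Emit:
{"api": "apply_moves", "payload": {
  "moves": [
    [-1, 0, 0, 0.001, 0],
    [-1, 0, 0, 0.001, 0],
    [-1, 0, 0, 0.001, 0],
    [-1, 0, 0, 0, 0]
  ]
}}

```text
t: 5.48
eef_pos: [0.5229, -0.0851, 0.0764]
ee_rot: [3.141, -0.0, -1.489]
force: [-0.2, 0.3, 0.1]
width: 0.0004
```

Emit:
{"api": "apply_moves", "payload": {
  "moves": [
    [-1, 0, 0, 0.001, 0],
    [-1, 0, 0, 0.001, 0],
    [-1, 0, 0, 0, 0]
  ]
}}

```text
t: 5.73
eef_pos: [0.523, -0.085, 0.076]
ee_rot: [-3.141, -0.0, -1.488]
force: [-6.0, 2.1, 16.1]
width: 0.0007
```

Emit:
{"api": "apply_moves", "payload": {
  "moves": [
    [-1, 0, 0, -0.01, 0],
    [-1, 0, 0, -0.025, 0],
    [-1, 0.0325, 0, 0, 0],
    [-1, 0.0325, 0, 0, 0],
    [-1, 0.0325, 0, 0, 0],
    [-1, 0.0325, 0, 0, 0],
    [-1, 0, 0, 0, 0],
    [-1, 0, 0, 0, 0]
  ]
}}

```text
t: 6.4
eef_pos: [0.5333, -0.216, 0.1093]
ee_rot: [3.141, 0.0, -1.492]
force: [0.4, 0.5, 0.2]
width: 0.0005
```

```bash
cat > look.py <<'E'
import sys
from fit import *
t=sys.argv[1]
for n in("top","scene"):
    f=eyes.grab_frame(n);W=world(f);x,e=fit(f["color"],W);print(n,x.round(4),e)
    x0,y0=(200,120) if n=="scene" else (290,140)
    w,h=(100,100)
    cv2.imwrite("pics/%s_%s.png"%(n,t),cv2.resize(f["color"][y0:y0+h,x0:x0+w,::-1],(600,600),interpolation=cv2.INTER_CUBIC))
    if 1:
        r=f["color"].astype(int);m=(r[...,0]-r[...,1]>40)&(W[...,2]>.06)&(W[...,2]<.1)
        co,si=np.cos(.082),np.sin(.082);d=W[...,:2]-[.5275,-.15];u=d@[co,si];v=d@[-si,co]
        for nm,s in dict(front=(u<-.085)&(u>-.1)&(abs(v)<.035),back=(u>.085)&(u<.1)&(abs(v)<.035),left=(v>.06)&(v<.075)&(abs(u)<.06),right=(v<-.06)&(v>-.075)&(abs(u)<.06)).items():
            z=W[...,2][m&s];print(nm,len(z),np.median(z).round(4) if len(z) else None)
E
python3 look.py a; python3 -c "
from h import *
s=arm.get_state();print(s['eef_pos'],s['force'],s['t'])"
```

```text
top [ 0.5259 -0.1506  0.0741] 0.0389538501670603
front 88 0.0818
back 0 None
left 0 None
right 8 0.0801
scene [ 0.5287 -0.1496  0.0812] 0.05604416087048683
front 104 0.0823
back 108 0.0828
left 210 0.0753
right 192 0.0821
[ 0.53337501 -0.2143951   0.10945366] [0.40944519 0.89416544 0.68111449] 6.5
```

Left is shut (0.0753 m, against about 0.082 m for the other three) and the box has not moved. Next is right.

Emit:
{"api": "apply_moves", "payload": {
  "moves": [
    [-1, 0, 0, 0.015, 0],
    [-1, 0, 0, 0.005, 0],
    [-1, 0, 0, 0.004, 0],
    [-1, 0, 0, 0.002, 0],
    [-1, 0, 0, 0.001, 0],
    [-1, 0, 0, 0.001, 0],
    [-1, 0, 0, 0.001, 0],
    [-1, 0, 0, 0.001, 0],
    [-1, 0, 0, 0, 0],
    [-1, 0, 0, 0, 0]
  ]
}}

```text
t: 7.33
eef_pos: [0.5339, -0.2145, 0.0795]
ee_rot: [-3.141, 0.0, -1.489]
force: [-0.0, 0.2, 0.9]
width: 0.0003
```

Emit:
{"api": "apply_moves", "payload": {
  "moves": [
    [-1, 0, 0, 0.001, 0],
    [-1, 0, 0, 0.001, 0],
    [-1, 0, 0, 0.001, 0],
    [-1, 0, 0, 0.001, 0],
    [-1, 0, 0, 0, 0]
  ]
}}

```text
t: 7.75
eef_pos: [0.5337, -0.2145, 0.0763]
ee_rot: [-3.141, -0.0, -1.488]
force: [-2.5, 2.3, 6.7]
width: 0.0006
```

Emit:
{"api": "apply_moves", "payload": {
  "moves": [
    [-1, 0, 0, 0.001, 0],
    [-1, 0, 0, 0, 0],
    [-1, 0, 0, -0.01, 0],
    [-1, 0, 0, -0.04, 0],
    [-1, 0, 0, 0, 0],
    [-1, 0, 0, 0, 0]
  ]
}}

```text
t: 8.25
eef_pos: [0.5355, -0.2147, 0.1273]
ee_rot: [-3.136, -0.001, -1.489]
force: [0.9, -0.0, 0.1]
width: 0.0004
```

Emit:
{"api": "apply_moves", "payload": {
  "moves": [
    [-1, 0, 0, 0, -0.1122],
    [-1, 0, 0, 0, -0.1122],
    [-1, 0, 0, 0, -0.1122],
    [-1, 0, 0, 0, -0.1122],
    [-1, 0, 0, 0, -0.1122],
    [-1, 0, 0, 0, -0.1122],
    [-1, 0, 0, 0, -0.1122],
    [-1, 0, 0, 0, -0.1122],
    [-1, 0, 0, 0, -0.1122],
    [-1, 0, 0, 0, -0.1122],
    [-1, 0, 0, 0, -0.1122],
    [-1, 0, 0, 0, -0.1122]
  ]
}}

```text
t: 9.25
eef_pos: [0.5333, -0.2144, 0.124]
ee_rot: [-3.142, 0.001, -0.137]
force: [0.2, -0.5, -0.1]
width: 0.0004
```

Emit:
{"api": "apply_moves", "payload": {
  "moves": [
    [-1, 0, 0, 0, -0.1122],
    [-1, 0, 0, 0, -0.1122],
    [-1, 0.0297, -0.0217, 0, 0],
    [-1, 0.0297, -0.0217, 0, 0],
    [-1, 0.0297, -0.0217, 0, 0],
    [-1, 0, 0, 0.02, 0],
    [-1, 0, 0, 0, 0],
    [-1, 0, 0, 0, 0]
  ]
}}

```text
t: 9.92
eef_pos: [0.6158, -0.142, 0.1029]
ee_rot: [-3.141, 0.004, 0.082]
force: [0.2, -0.9, 0.0]
width: 0.0002
```

Emit:
{"api": "apply_moves", "payload": {
  "moves": [
    [-1, 0.001, 0, 0.01, 0],
    [-1, 0, 0, 0.005, 0],
    [-1, 0, 0, 0.002, 0],
    [-1, 0, 0, 0.002, 0],
    [-1, 0, 0, 0.001, 0],
    [-1, 0, 0, 0.001, 0],
    [-1, 0, 0, 0.001, 0],
    [-1, 0, 0, 0.001, 0],
    [-1, 0, 0, 0.001, 0],
    [-1, 0, 0, 0, 0],
    [-1, 0, 0, 0, 0]
  ]
}}

```text
t: 10.83
eef_pos: [0.618, -0.1421, 0.0803]
ee_rot: [-3.141, 0.0, 0.082]
force: [-0.1, 0.6, 1.4]
width: 0.0002
```

Emit:
{"api": "apply_moves", "payload": {
  "moves": [
    [-1, 0, 0, 0.001, 0],
    [-1, 0, 0, 0.001, 0],
    [-1, 0, 0, 0.001, 0],
    [-1, 0, 0, 0.001, 0],
    [-1, 0, 0, 0.001, 0],
    [-1, 0, 0, 0, 0]
  ]
}}

```text
t: 11.33
eef_pos: [0.6179, -0.1422, 0.0763]
ee_rot: [3.141, 0.0, 0.082]
force: [-2.9, 0.4, 6.4]
width: 0.0001
```

Emit:
{"api": "apply_moves", "payload": {
  "moves": [
    [-1, 0, 0, 0.001, 0],
    [-1, 0, 0, 0, 0],
    [-1, 0, 0, -0.01, 0],
    [-1, 0, 0, -0.03, 0],
    [-1, -0.036, 0, 0, 0],
    [-1, -0.036, 0, 0, 0],
    [-1, -0.036, 0, 0, 0],
    [-1, -0.036, 0, 0, 0],
    [-1, -0.036, 0, 0, 0],
    [-1, 0, 0, 0.01, 0],
    [-1, 0, 0, 0, 0],
    [-1, 0, 0, 0, 0]
  ]
}}

```text
t: 12.33
eef_pos: [0.4391, -0.1571, 0.1052]
ee_rot: [3.141, -0.001, 0.082]
force: [0.2, 0.1, 0.3]
width: 0.0008
```

Emit:
{"api": "apply_moves", "payload": {
  "moves": [
    [-1, -0.0005, 0, 0.012, 0],
    [-1, 0, 0, 0.005, 0],
    [-1, 0, 0, 0.002, 0],
    [-1, 0, 0, 0.002, 0],
    [-1, 0, 0, 0.001, 0],
    [-1, 0, 0, 0.001, 0],
    [-1, 0, 0, 0.001, 0],
    [-1, 0, 0, 0.001, 0],
    [-1, 0, 0, 0.001, 0],
    [-1, 0, 0, 0, 0],
    [-1, 0, 0, 0, 0]
  ]
}}

```text
t: 13.25
eef_pos: [0.4384, -0.157, 0.0786]
ee_rot: [3.142, -0.0, 0.082]
force: [0.0, 1.0, 0.0]
width: 0.0007
```

Emit:
{"api": "apply_moves", "payload": {
  "moves": [
    [-1, 0, 0, 0.001, 0],
    [-1, 0, 0, 0.001, 0],
    [-1, 0, 0, 0.001, 0],
    [-1, 0, 0, 0.0005, 0],
    [-1, 0, 0, 0, 0]
  ]
}}

```text
t: 13.67
eef_pos: [0.4384, -0.1571, 0.076]
ee_rot: [3.141, -0.0, 0.083]
force: [-4.3, 2.9, 13.1]
width: 0.0004
```

Emit:
{"api": "apply_moves", "payload": {
  "moves": [
    [-1, 0, 0, -0.01, 0],
    [-1, 0, 0, -0.035, 0],
    [-1, 0, 0, -0.035, 0],
    [-1, 0, 0, -0.035, 0],
    [-1, 0, 0, -0.035, 0],
    [-1, 0, -0.035, 0, 0],
    [-1, 0, -0.035, 0, 0],
    [-1, 0, -0.035, 0, 0],
    [-1, 0, -0.035, 0, 0],
    [-1, 0, -0.035, 0, 0],
    [-1, 0, -0.035, 0, 0],
    [-1, 0, -0.035, 0, 0]
  ]
}}

```text
t: 14.67
eef_pos: [0.4176, 0.0888, 0.2253]
ee_rot: [-3.141, -0.001, 0.082]
force: [0.9, -0.6, 0.0]
width: 0.0004
```

Emit:
{"api": "apply_moves", "payload": {
  "moves": [
    [-1, 0, -0.035, 0, 0],
    [-1, 0, -0.035, 0, 0],
    [-1, 0, -0.035, 0, 0],
    [-1, 0, -0.035, 0, 0],
    [-1, 0, 0, 0, 0],
    [-1, 0, 0, 0, 0]
  ]
}}

```text
t: 15.17
eef_pos: [0.4062, 0.2282, 0.2246]
ee_rot: [3.141, 0.001, 0.085]
force: [0.2, -0.4, -0.7]
width: 0.0007
```

```bash
python3 look.py b
```

```text
top [ 0.5267 -0.1503  0.079 ] 0.032737768875605755
front 109 0.0755
back 106 0.0752
left 185 0.0757
right 183 0.0755
scene [ 0.5285 -0.1502  0.0814] 0.047584098177803846
front 95 0.0752
back 122 0.0751
left 214 0.0752
right 169 0.0756
```

View pics/top_b.png

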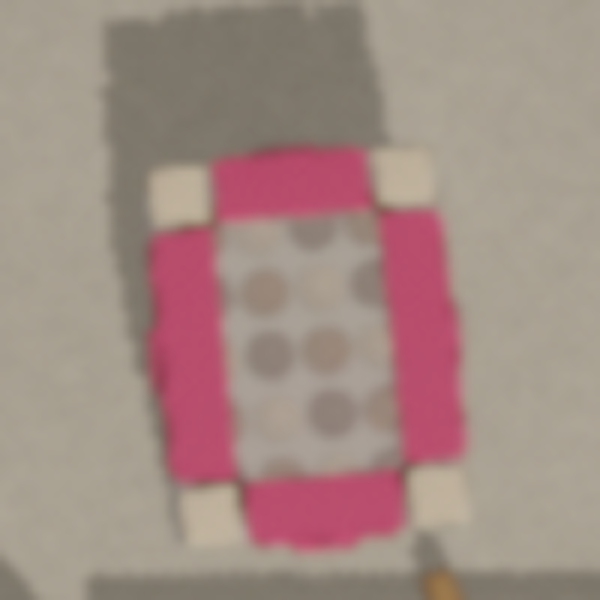

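View pics/scene_b.png

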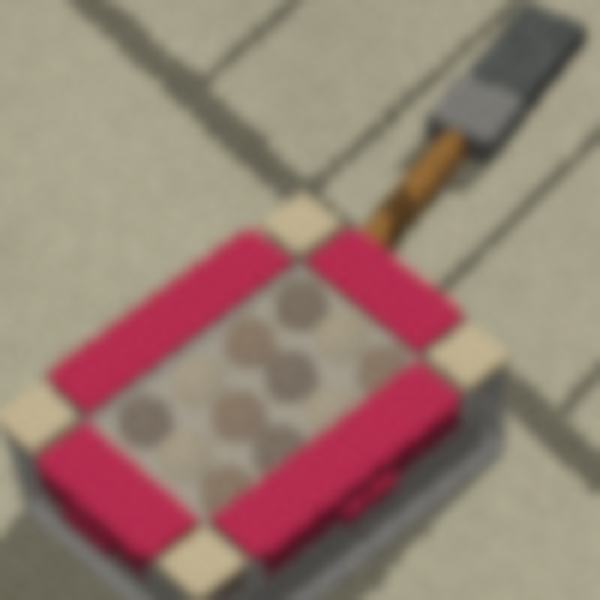

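Both pictures show all four pink sections flush with the cream corners. In the top crop the box spans about (150,150) to (465,545), and it has not moved. The arm is clear of everything.

```bash
python3 -c "
from h import *
s=arm.get_state();print(s['t'],s['eef_pos'],abs(s['qd']).max());print(job.job_done())"
```

```text
15.2667 [0.40637958 0.22638719 0.224747  ] 0.01834933329857281
the job is handed in; nothing more can be done
None
```

All four pink rim sections are pressed shut and the job is handed in at about 15.3 s. I pressed them one at a time with closed fingertips: left, right, back, then front. Each was pushed to its hard stop at 76 mm, and the highest force I read was about 16 N.

**Rim level:** in the final pictures from both cameras all four sections measure 75–76 mm. They were about 82 mm when raised, and they now look flush with the corners.

**Box position:** the fitted pose was the same before and after, to within about 1 mm and 0.2°. The two cameras differ from each other by about 2 mm, which is their calibration limit.

**Other things:** the arm touched only the box and finished clear at a height of 0.22 m. I did not measure the positions of the bystander objects again afterwards.

No final check failed. After the first press, the top camera could not see three sections because the arm was in the way. I relied on the scene camera for that check.

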